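# Sort rings with a pass-under height gauge

### The arm

A 6-joint arm with a two-finger parallel gripper is mounted at the origin on the work surface. World frame = base frame: x ahead of the robot, y to its left, z up, the work surface at z = 0. Lengths are in m, angles in rad, forces in N, time in s.
With the tool pointing down it reaches from about 0.275 to 0.75 m from the base axis. Payload 10.2 kg.
Tool frame: the origin (TCP) lies at the very end of the fingers, on their centre line; the grasp point (between the pads) lies 19 mm behind it; z points along the fingers, y is the line along which they close (so a half turn about z gives the same grasp; the last joint's range is limited). The gripper opens to 85 mm and grips with 20 to 120 N. Pads are 22 mm wide; open, the fingers measure 114 mm over their backs; the gripper's body (76 mm by 85 mm) begins 54 mm behind the grasp point. The pads swing forward as they close: fully open they stand 13 mm farther back than shut.
Start: joints at [1.071, 0.313, 1.498, -0, 1.331, -0.223], TCP at [0.143, 0.505, 0.231] pointing down, gripper open.
Joint ranges: [-2.94, 2.94], [-0.97, 2.17], [0.19, 2.56], [-1.23, 4.37], [0.02, 3.11], [-2.88, 2.88]. Speed limits (rad/s): [2.39, 2.39, 3.01, 3.14, 3.14, 3.14].

### API

Orientations are given as a unit quaternion [x, y, z, w].
In Python, from cell import manip gives the robot as it stands. The module is installed in compiled form; this text tells all that it offers.
- The arm moves only by the shell command python3 -m inch 'ROWS' [OPENING]. ROWS is JSON, a list of rows, each an object with "xyz": the shift along the world's x, y, z in cm, a list of three; "turn": the turn, a rotation vector about the world's x, y, z in degrees, a list of three. A call has 1 to 20 rows; each row shifts and turns the commanded pose from where the row before left it; what a row does not reach is not made up. A row lasts 1/10 s, in which the tool goes at most 50 mm and 8.59 degrees, less where a joint would pass 70% of its speed; a pose out of reach is approached as far as the arm can. A call with a gripper value outside its range is refused whole. OPENING is the finger opening in cm, from 0 to 8.54, set as the call begins (- or left out, the last holds). The fingers move at their own pace and stop on an object; the grip force is fixed at half the most. Time passes only in rows, so rows that do not move let the fingers close. It gives the time, the measured TCP pose, the force, the opening and the grip force at its end, in the units of the state.
- manip.get_obs(): the state, without advancing time (a new reading comes with each control period).
- manip.snapshot(name): name is "scene" or "top" or "wrist"; returns a dict with "frame" (480x640x3 uint8, red, green, blue), "depth" (480x640 float32, m along the optical axis (not along the pixel's ray), 0 where there is no reading), "intrinsics" (3x3 intrinsics, pixels), "k1" (the pictures are not rectified: a ray, as slopes to the right and down, at radius r is drawn at 1 + k1 r^2 times it, then the intrinsics apply), "extrinsics" (4x4, takes a point from camera to world coordinates). Camera axes: x right, y up, looking along -z (the intrinsics and any distortion apply to the point x, -y, -z); pixel columns grow to the right and rows downward; lengths in m; the calibration is good to about 2 mm. A picture is of the moment at which its call begins.
- manip.finish_job(): hands the job in; it is judged then, once.
The state is a dict: "clock": time; "joint_pos": joint angles; "qvel": joint speeds; "tau": joint torques, N m; "tool_pos": TCP position; "tool_rot": TCP orientation; "contact_force": force on the tool from outside, world axes, zero at the start; "ft_torque": the same for the moment, N m; "width": opening from 0.0 (shut) to 1.0 (fully open); "grasp_force": force on a finger pad.
Only numpy, scipy, OpenCV 4.12 (cv2) and the standard library are available. Lean on these libraries where they do the work, as an engineer would, in place of code of your own. Each camera call takes 0.05 s, during which the arm holds its last target. There are 200 camera calls.

### The job

Sort the three aluminium rings with the height gauge, without lifting them off the bench: slide every ring low enough to pass under the gauge's lips through into the bay behind it, and every ring that the lips stop into the open reject bay at the other end of the lane, each ring lying flat and wholly inside its bay. Push gently against the gauge's lips and leave the plugs, loupe, V-block and brush where they are.

Things in the scene. Friction and masses are not known exactly. Their poses are not given: they have to be found in the camera images.
- gauge: fixed sorting gauge without a floor: rings slide on the bench, z = 0. A straight lane along its y axis, 100 mm wide (x -50 to +50), between steel rails 8 mm thick, 26 mm high. The rail on the -x (robot's) side is unbroken. Origin: on the bench, mid-lane, in the 130 mm long entrance space (y -65 to +65) between the two bays; x points away from the robot, z up. All axes below are the gauge's
- opening (a point): middle of the entrance, on the bench: the rail on the +x side is missing from y -65 to +65 mm; rings are slid in here towards -x
- lips: fixed part of the gauge, origin mid-lane, level with the lips' underside, 30.5 mm above the bench. Two rigid steel lips (y -65 to -80 mm, 10 mm thick) reach over the lane from both sides, leaving a 52 mm gap (x -26 to +26) for closed fingers to travel through. Low rings slide under; a tall ring butts against them when its centre is about 30 mm from the origin. Posts beside, at |x| 50 to 70 mm, are up to 54 mm high
- pass_bay (a point): centre, on the bench, of the bay behind the lips: y -80 to -270 mm, closed at the far end by a wall 26 mm high; two rings fit one behind the other
- reject_bay (a point): centre, on the bench, of the open bay: y +65 to +255 mm, no lips, closed at the far end by a wall 26 mm high; two rings fit one behind the other
- ring_a: plain aluminium ring lying flat and loose on the bench, outer diameter 86, bore 54 mm, 0.2 to 0.45 kg. Either low (28.5 mm high) or tall (32.5 mm); the name does not tell which, the rings look alike. Origin: centre of its underside, z up
- ring_b: plain aluminium ring lying flat and loose on the bench, outer diameter 86, bore 54 mm, 0.2 to 0.45 kg. Either low (28.5 mm high) or tall (32.5 mm); the name does not tell which, the rings look alike. Origin: centre of its underside, z up
- ring_c: plain aluminium ring lying flat and loose on the bench, outer diameter 86, bore 54 mm, 0.2 to 0.45 kg. Either low (28.5 mm high) or tall (32.5 mm); the name does not tell which, the rings look alike. Origin: centre of its underside, z up
- plug_left: bystander, to be left where it is: standing steel plug, foot 32 mm wide, 50 mm high, behind the rings; origin centre of its underside
- plug_right: bystander, to be left where it is: standing steel plug like the other, 50 mm high; origin centre of its underside
- loupe: bystander, to be left where it is: black eyeglass loupe, 42 mm wide and 42 mm high, at the left, beyond the reject bay; origin centre of its underside
- brush: bystander, to be left where it is: hand brush lying at the right
- vblock: bystander, to be left where it is: steel V-block 60 x 50 x 42 mm at the left, with a dark pin in it
Mind the look-alikes: they are no part of the job. Leave any blue or green look-alike of the ring_c alone.

How it is judged:
By the outcome, as a careful person would: the job done as asked, in the order asked, and still so for the second after the job is handed in, with the robot touching nothing.
It also fails if it takes over 72 s, if anything falls off the work surface, if the arm or the gripper's body presses on something with over 40 N, if the wrist force passes 120 N, or if a joint passes its speed limit or range.

## Working session

There is one attempt and no reset: what is moved stays moved. The work goes in short steps, Python scripts to look and compute and a shell command to move; the robot and the scene stay as the last step left them, time stands still between calls to the robot, and variables do not carry over. Pictures are saved under pics/ and viewed, at most 10 in all, crops included, and the job is handed in when it is done.

```bash
mkdir -p pics
cat > h.py <<'E'
import numpy as np, cv2
from cell import manip
def snap(n,f=None):
    s=manip.snapshot(n)
    if f: cv2.imwrite('pics/'+f,s['frame'][:,:,::-1])
    return s
def ray(s,u,v):
    K=np.array(s['intrinsics']);k=s['k1'];T=np.array(s['extrinsics'])
    d=np.array([(u-K[0,2])/K[0,0],(v-K[1,2])/K[1,1]]);p=d.copy()
    for _ in range(20): p=d/(1+k*(p@p))
    return T[:3,3],T[:3,:3]@np.array([p[0],-p[1],-1.0])
def onz(s,u,v,z):
    o,r=ray(s,u,v);return o+r*(z-o[2])/r[2]
def depthpt(s,u,v):
    o,r=ray(s,u,v);return o+r*s['depth'][int(v),int(u)]
def cloud(s):
    K=np.array(s['intrinsics']);k=s['k1'];T=np.array(s['extrinsics'])
    v,u=np.mgrid[0:480,0:640]
    d=np.stack([(u-K[0,2])/K[0,0],(v-K[1,2])/K[1,1]],-1);p=d.copy()
    for _ in range(20): p=d/(1+k*(p**2).sum(-1,keepdims=True))
    c=np.stack([p[...,0],-p[...,1],-np.ones(p.shape[:2])],-1)*s['depth'][...,None]
    return c@T[:3,:3].T+T[:3,3]
E
python3 - <<'E'
from h import *
a=snap('top','top1.png');b=snap('scene','scene1.png')
print(manip.get_obs())
print(a['extrinsics'],a['intrinsics'],a['k1'])
E
```

```text
{'clock': 0.1, 'joint_pos': array([ 1.07057003e+00,  3.13404801e-01,  1.49837050e+00, -2.10057590e-05,
        1.33099218e+00, -2.23359354e-01]), 'qvel': array([-0.00185423, -0.00126331, -0.00216192,  0.00092041, -0.00153281,
        0.00122011]), 'tau': array([ 4.38685543e-03, -4.12894249e+01, -2.60145611e+01,  3.14731528e-05,
        2.97535036e-03,  4.77364281e-06]), 'tool_pos': array([0.14338728, 0.50479822, 0.23078327]), 'tool_rot': array([ 1.37989241e-01,  9.90433554e-01, -5.52998015e-04, -1.98375747e-04]), 'contact_force': array([-0.71204187,  0.78941294, -0.79077385]), 'ft_torque': array([-0.05946641,  0.00559851, -0.04660335]), 'grasp_force': 0.0, 'width': 1.0009536600511257}
[[ 0.01422747  0.99394012 -0.10899827  0.45995762]
 [-0.99983852  0.012945   -0.0124646  -0.0091702 ]
 [-0.01097808  0.10915801  0.99396379  1.21781318]
 [ 0.          0.          0.          1.        ]] [[501.88519666   0.         324.39614853]
 [  0.         501.88519666 238.40415443]
 [  0.           0.           1.        ]] 0.015457371227694553
```

View pics/top1.png

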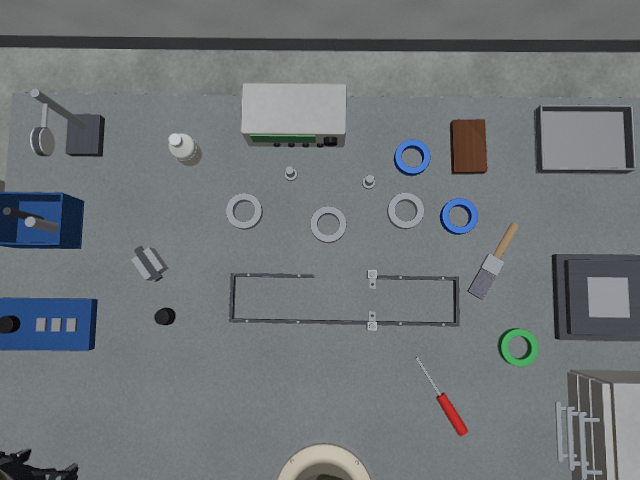

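View pics/scene1.png

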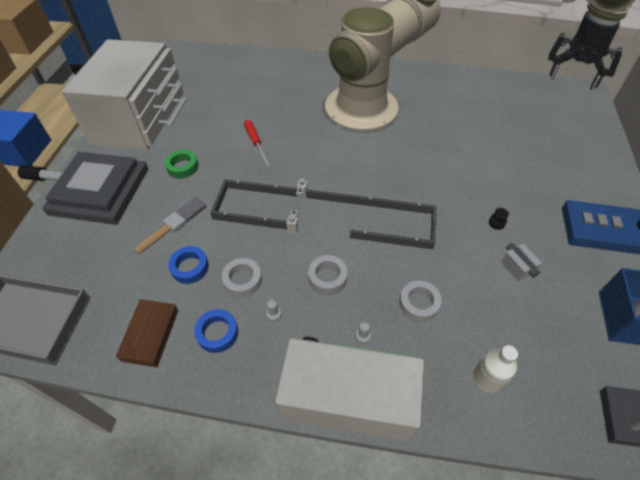

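The top view shows the gauge from column 230 to 460 and row 272 to 325, with the lips at column 372 and the opening at columns 314–368. The grey rings are at about (244,211), (328,225) and (406,211), and the plugs at (291,174) and (369,181). Next I'll measure these.

Run:
```python
from h import *
s=snap('top'); P=cloud(s)
for n,(u,v) in dict(a=(244,211),b=(328,225),c=(406,211)).items():
    z=P[v-26:v+27,u-26:u+27,2]; sub=P[v-26:v+27,u-26:u+27]
    m=((z>.02)&(z<.045)).astype(np.uint8)
    cs,_=cv2.findContours(m,cv2.RETR_EXTERNAL,cv2.CHAIN_APPROX_NONE)
    c=max(cs,key=cv2.contourArea);(x,y),r=cv2.minEnclosingCircle(c)
    print(n,onz(s,x+u-26,y+v-26,.03).round(4),r,'ztop med',np.median(z[m>0]).round(4))
for n,p in dict(lipL=(372,275),lipR=(372,322),railcornTL=(232,274),TR=(458,278),BL=(232,321),BR=(458,325),openL=(314,276)).items():
    print(n,onz(s,*p,.026 if 'lip' not in n else .0405).round(4))
for n,p in dict(p1=(291,171),p2=(369,178)).items(): print(n,onz(s,*p,.05).round(4))
m=((P[...,2]>.015)&(P[...,2]<.1)).astype(np.uint8); m[:262]=0;m[332:]=0;m[:,:222]=0;m[:,466:]=0
ys,xs=np.nonzero(m); rr=cv2.minAreaRect(np.c_[xs,ys].astype(np.float32));print(rr)
for q in cv2.boxPoints(rr): print(onz(s,*q,.026).round(4))
crop=s['frame'][255:340,215:475,::-1]; cv2.imwrite('pics/crop.png',cv2.resize(crop,None,fx=3,fy=3,interpolation=cv2.INTER_CUBIC))
print(np.median(P[230:260,240:440,2]))
```

```text
a [0.655  0.2007 0.03  ] 17.846668243408203 ztop med 0.0285
b [ 0.6249 -0.0024  0.03  ] 18.027854919433594 ztop med 0.0324
c [ 0.6601 -0.1869  0.03  ] 17.98208999633789 ztop med 0.0284
lipL [ 0.5044 -0.1069  0.0405]
lipR [ 0.3959 -0.1073  0.0405]
railcornTL [0.5028 0.2239 0.026 ]
TR [ 0.5008 -0.3107  0.026 ]
BL [0.3926 0.2201 0.026 ]
BR [ 0.3914 -0.309   0.026 ]
openL [0.5007 0.0291 0.026 ]
p1 [0.7482 0.0871 0.05  ]
p2 [ 0.7333 -0.0981  0.05  ]
((344.0, 300.0), (60.0, 230.0), 90.0)
[0.5122 0.2314 0.026 ]
[ 0.5197 -0.3134  0.026 ]
[ 0.3799 -0.3111  0.026 ]
[0.3717 0.2264 0.026 ]
0.00032974509719319034
```

View pics/crop.png

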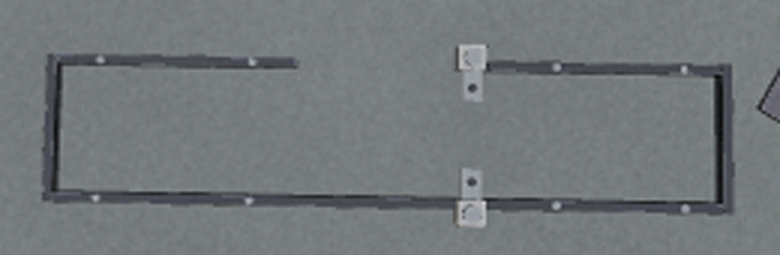

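```bash
python3 -m inch '[{"xyz":[3,-3.2,0],"turn":[0,0,2]},{"xyz":[3,-3.2,0],"turn":[0,0,2]},{"xyz":[3,-3.2,0],"turn":[0,0,2]},{"xyz":[3,-3.2,0],"turn":[0,0,2]},{"xyz":[3,-3.2,0],"turn":[0,0,2]},{"xyz":[3,-3.2,0],"turn":[0,0,2]},{"xyz":[3,-3.2,0],"turn":[0,0,2]},{"xyz":[3,-3.2,0],"turn":[0,0,1.9]},{"xyz":[3,-3.2,0],"turn":[0,0,0]},{"xyz":[3,-3.2,0],"turn":[0,0,0]},{"xyz":[3,-3.2,0],"turn":[0,0,0]},{"xyz":[3,-3.2,0],"turn":[0,0,0]},{"xyz":[3,-3.2,0],"turn":[0,0,0]},{"xyz":[3,-3.2,0],"turn":[0,0,0]},{"xyz":[3,-3.2,0],"turn":[0,0,0]},{"xyz":[3,-3,0],"turn":[0,0,0]},{"xyz":[0,0,0],"turn":[0,0,0]},{"xyz":[0,0,0],"turn":[0,0,0]}]' 0
python3 - <<'E'
from h import *
s=snap('wrist','w1.png');P=cloud(s);z=P[...,2]
print(manip.get_obs()['tool_pos'],manip.get_obs()['tool_rot'])
m=((z>.02)&(z<.045)).astype(np.uint8)
cs,_=cv2.findContours(m,cv2.RETR_EXTERNAL,cv2.CHAIN_APPROX_NONE)
for c in cs:
    if cv2.contourArea(c)<1500: continue
    (x,y),r=cv2.minEnclosingCircle(c);k=np.zeros_like(m);cv2.drawContours(k,[c],-1,1,-1)
    print((x,y),r,cv2.boundingRect(c),onz(s,x,y,.03).round(4),np.median(z[(k&m)>0]),'bench',np.median(z[abs(z)<.01]))
E
```

```text
clock: 1.95
tool_pos: [0.6234, -0.0054, 0.2304]
tool_rot: [0.0, 1.0, 0.0, -0.001]
contact_force: [0.1, 0.7, -0.4]
width: -0.0
grasp_force: 0.0
[ 0.62311592 -0.00459372  0.2309241 ] [-4.14589233e-04  9.99999792e-01  1.86085347e-04 -4.57314968e-04]
(33.0, 373.0) 59.07632064819336 (0, 324, 71, 99) [ 0.8114 -0.3235  0.03  ] 0.029575743127128712 bench -0.00026499279614861093
(132.40426635742188, 356.47265625) 40.30497360229492 (93, 322, 80, 70) [ 0.7851 -0.2011  0.03  ] 0.027892817270457282 bench -0.00026499279614861093
(127.5, 241.0) 46.21968460083008 (83, 200, 90, 86) [ 0.6542 -0.1838  0.03  ] 0.02794314651268781 bench -0.00026499279614861093
(526.5, 236.5) 46.48127746582031 (483, 195, 89, 86) [0.6503 0.197  0.03  ] 0.028071066540262063 bench -0.00026499279614861093
(10.0, 231.0) 42.201995849609375 (0, 190, 46, 84) [ 0.6437 -0.3029  0.03  ] 0.027723008317325215 bench -0.00026499279614861093
(317.5758056640625, 206.55006408691406) 47.03422927856445 (271, 160, 94, 93) [ 0.6214 -0.0027  0.03  ] 0.0319930462928969 bench -0.00026499279614861093
(104.20612335205078, 71.64176177978516) 104.3095474243164 (0, 24, 209, 61) [ 0.5036 -0.1823  0.03  ] 0.02624343706281934 bench -0.00026499279614861093
(475.5, 33.5) 123.14432525634766 (357, 0, 238, 77) [0.4759 0.126  0.03  ] 0.02549417028122053 bench -0.00026499279614861093
```

View pics/w1.png

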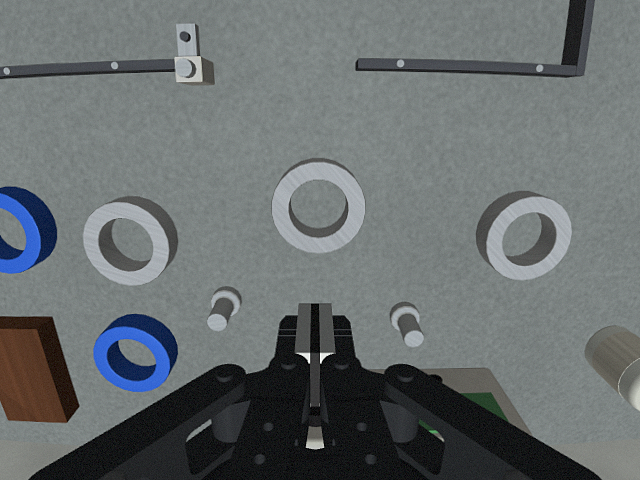

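The wrist view confirms what the top depth showed: the middle ring's top is at 32 mm (tall) and the outer two are at 28 mm (low). I'll lower the closed fingers into the middle ring's bore at about (318,206) and drag it to the reject bay.

```bash
python3 -m inch '[{"xyz":[0,0.1,-4],"turn":[0,0,0]},{"xyz":[0,0.1,-4],"turn":[0,0,0]},{"xyz":[0,0,-4],"turn":[0,0,0]},{"xyz":[0,0,-4],"turn":[0,0,0]},{"xyz":[0,0,-3],"turn":[0,0,0]},{"xyz":[0,0,-2],"turn":[0,0,0]},{"xyz":[0,0,-1.3],"turn":[0,0,0]},{"xyz":[0,0,0],"turn":[0,0,0]},{"xyz":[0,0,0],"turn":[0,0,0]},{"xyz":[0,0,0],"turn":[0,0,0]}]' 0
python3 -m inch '[{"xyz":[-0.8,-0.7,0],"turn":[0,0,0]},{"xyz":[-1,-0.7,0],"turn":[0,0,0]},{"xyz":[-1,-0.8,0],"turn":[0,0,0]},{"xyz":[-1,-0.8,0],"turn":[0,0,0]},{"xyz":[-1,-0.7,0],"turn":[0,0,0]},{"xyz":[-1,-0.5,0],"turn":[0,0,0]},{"xyz":[-1,0,0],"turn":[0,0,0]},{"xyz":[-1,0,0],"turn":[0,0,0]},{"xyz":[-1,0,0],"turn":[0,0,0]},{"xyz":[-1,0,0],"turn":[0,0,0]},{"xyz":[0,0,0],"turn":[0,0,0]},{"xyz":[0,0,0],"turn":[0,0,0]}]'
python3 - <<'E'
from h import *
s=snap('top','t2.png')
E
```

```text
clock: 3.0
tool_pos: [0.6242, -0.0029, 0.0098]
tool_rot: [-0.0, 1.0, -0.0, 0.001]
contact_force: [-0.5, 0.6, -0.1]
width: 0.0
grasp_force: 0.0
clock: 4.2
tool_pos: [0.5256, -0.0453, 0.0088]
tool_rot: [-0.0, 1.0, -0.0, 0.0]
contact_force: [-0.2, 0.3, 1.0]
width: 0.004
grasp_force: 0.0
```

View pics/t2.png

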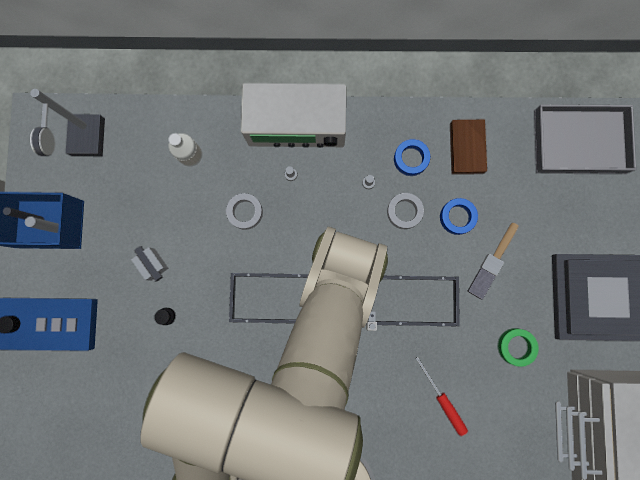

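In the top view the arm hides the ring, so I'll use the wrist camera from here.

```bash
cat >> h.py <<'E'
def rings(f=None,top=.032):
    # every ring-like outline in the wrist view: circle fit to the outer rim points of the top face
    s=snap('wrist',f);P=cloud(s);z=P[...,2]
    print('tcp',manip.get_obs()['tool_pos'].round(4))
    g=cv2.cvtColor(s['frame'],cv2.COLOR_RGB2HSV)
    m=((z>.0268)&(z<.036)&(g[...,2]>110)&(g[...,1]<60)).astype(np.uint8)
    m=cv2.morphologyEx(m,cv2.MORPH_OPEN,np.ones((3,3),np.uint8))
    cs,_=cv2.findContours(m,cv2.RETR_EXTERNAL,cv2.CHAIN_APPROX_NONE)
    for c in cs:
        if cv2.contourArea(c)<600: continue
        k=np.zeros_like(m);cv2.drawContours(k,[c],-1,1,-1);q=P[(k&m)>0]
        (x,y),r=cv2.minEnclosingCircle(np.float32(q[:,:2]))
        print('pix',cv2.boundingRect(c),'world',round(x,4),round(y,4),'r',round(r,4),'z',np.median(q[:,2]).round(4))
E
python3 -c "
from h import *
rings('w2.png')"
```

```text
tcp [ 0.5258 -0.0452  0.0085]
pix (203, 281, 224, 92) world 0.5308 -0.0457 r 0.0424 z 0.0321
```

View pics/w2.png

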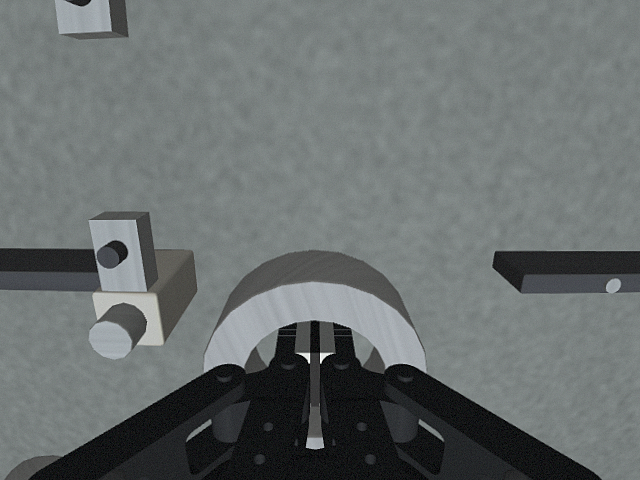

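The ring is on the fingers at y ≈ -0.046, between the lip post (left, about column 195) and the rail end (about column 495), and clear of both.

```bash
python3 -m inch '[{"xyz":[-1,0.2,0],"turn":[0,0,0]},{"xyz":[-1,0.2,0],"turn":[0,0,0]},{"xyz":[-1,0.2,0],"turn":[0,0,0]},{"xyz":[-1,0,0],"turn":[0,0,0]},{"xyz":[-1,0,0],"turn":[0,0,0]},{"xyz":[-1,0,0],"turn":[0,0,0]},{"xyz":[-1,0,0],"turn":[0,0,0]},{"xyz":[-1,0,0],"turn":[0,0,0]},{"xyz":[-0.9,0,0],"turn":[0,0,0]},{"xyz":[0,0,0],"turn":[0,0,0]},{"xyz":[0,0,0],"turn":[0,0,0]}]'
python3 -c "
from h import *
rings()"
```

```text
clock: 5.4
tool_pos: [0.4361, -0.0389, 0.0082]
tool_rot: [-0.0, 1.0, 0.0, -0.0]
contact_force: [1.1, 0.5, -0.4]
width: 0.004
grasp_force: 0.0
tcp [ 0.4364 -0.039   0.0082]
pix (204, 283, 223, 90) world 0.4408 -0.0391 r 0.042 z 0.0321
```

```bash
python3 -m inch '[{"xyz":[0.6,0.2,0],"turn":[0,0,0]},{"xyz":[0.4,0.8,0],"turn":[0,0,0]},{"xyz":[0,1,0],"turn":[0,0,0]},{"xyz":[0,1,0],"turn":[0,0,0]},{"xyz":[0,1,0],"turn":[0,0,0]},{"xyz":[0,1,0],"turn":[0,0,0]},{"xyz":[0,1,0],"turn":[0,0,0]},{"xyz":[0,1,0],"turn":[0,0,0]},{"xyz":[0,0,0],"turn":[0,0,0]}]'
python3 -m inch '[{"xyz":[0,1,0],"turn":[0,0,0]},{"xyz":[0,1,0],"turn":[0,0,0]},{"xyz":[0,1,0],"turn":[0,0,0]},{"xyz":[0,1,0],"turn":[0,0,0]},{"xyz":[0,1,0],"turn":[0,0,0]},{"xyz":[0,1,0],"turn":[0,0,0]},{"xyz":[0,1,0],"turn":[0,0,0]},{"xyz":[0,1,0],"turn":[0,0,0]},{"xyz":[0,1,0],"turn":[0,0,0]},{"xyz":[0,0.8,0],"turn":[0,0,0]},{"xyz":[0,0,0],"turn":[0,0,0]},{"xyz":[0,-0.6,0],"turn":[0,0,0]},{"xyz":[0,0,0],"turn":[0,0,0]}]'
python3 -c "
from h import *
rings()"
```

```text
clock: 6.35
tool_pos: [0.4462, 0.0323, 0.0082]
tool_rot: [-0.001, 1.0, 0.0, -0.0]
contact_force: [0.7, -0.6, -0.1]
width: -0.001
grasp_force: 0.0
clock: 7.65
tool_pos: [0.4465, 0.1223, 0.0083]
tool_rot: [0.0, 1.0, -0.0, -0.0]
contact_force: [-0.3, -0.3, 0.3]
width: 0.002
grasp_force: 0.0
tcp [0.4465 0.1224 0.0083]
pix (189, 245, 233, 131) world 0.4447 0.1184 r 0.0429 z 0.0321
```

```bash
python3 -m inch '[{"xyz":[0,0,2],"turn":[0,0,0]},{"xyz":[0,0,3],"turn":[0,0,0]},{"xyz":[0,0,4],"turn":[0,0,0]},{"xyz":[3,1,3],"turn":[0,0,0]},{"xyz":[4,1.5,0],"turn":[0,0,0]},{"xyz":[4,1.5,0],"turn":[0,0,0]},{"xyz":[4,1.5,0],"turn":[0,0,0]},{"xyz":[4,1.5,0],"turn":[0,0,0]},{"xyz":[1.7,0.7,0],"turn":[0,0,0]},{"xyz":[0,0,0],"turn":[0,0,0]},{"xyz":[0,0,0],"turn":[0,0,0]}]'
python3 -c "
from h import *
rings('w3.png')"
```

```text
clock: 8.8
tool_pos: [0.653, 0.1996, 0.1277]
tool_rot: [-0.0, 1.0, -0.0, -0.001]
contact_force: [-0.4, 1.0, 0.2]
width: 0.0
grasp_force: 0.0
tcp [0.6528 0.1995 0.1281]
pix (254, 184, 127, 119) world 0.6533 0.201 r 0.0428 z 0.0281
```

View pics/w3.png

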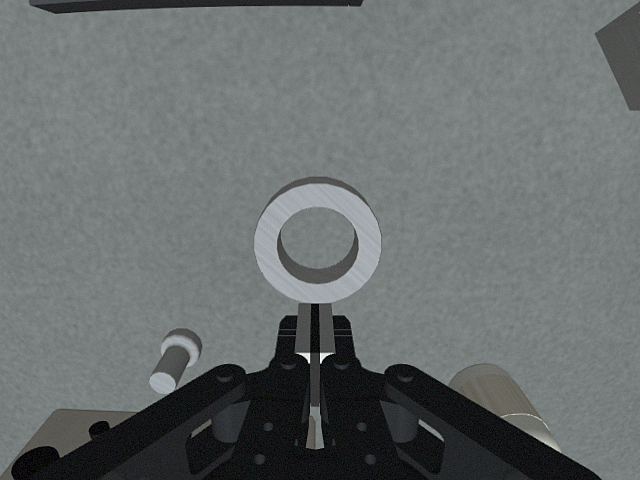

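Ring a is centred at about (318,240) in this view, straight under the fingers. I'll lower into its bore and drag it in front of the entrance.

```bash
python3 -m inch '[{"xyz":[0,0.1,-3],"turn":[0,0,0]},{"xyz":[0,0,-4],"turn":[0,0,0]},{"xyz":[0,0,-3],"turn":[0,0,0]},{"xyz":[0,0,-1.9],"turn":[0,0,0]},{"xyz":[0,0,0],"turn":[0,0,0]},{"xyz":[0,0,0],"turn":[0,0,0]},{"xyz":[-0.7,-0.7,0],"turn":[0,0,0]},{"xyz":[-1,-1,0],"turn":[0,0,0]},{"xyz":[-1,-1,0],"turn":[0,0,0]},{"xyz":[-1,-1,0],"turn":[0,0,0]},{"xyz":[-1,-1,0],"turn":[0,0,0]},{"xyz":[-1,-1,0],"turn":[0,0,0]},{"xyz":[-1,-1,0],"turn":[0,0,0]},{"xyz":[-0.5,-1.2,0],"turn":[0,0,0]},{"xyz":[0,-1.5,0],"turn":[0,0,0]},{"xyz":[0,-1.5,0],"turn":[0,0,0]},{"xyz":[0,0,0],"turn":[0,0,0]}]'
python3 -m inch '[{"xyz":[0,-1,0],"turn":[0,0,0]},{"xyz":[0,-1.5,0],"turn":[0,0,0]},{"xyz":[0,-1.5,0],"turn":[0,0,0]},{"xyz":[0,-1.5,0],"turn":[0,0,0]},{"xyz":[0,-1.5,0],"turn":[0,0,0]},{"xyz":[0,-1.5,0],"turn":[0,0,0]},{"xyz":[0,-1.5,0],"turn":[0,0,0]},{"xyz":[0,-1.5,0],"turn":[0,0,0]},{"xyz":[0,-1.2,0],"turn":[0,0,0]},{"xyz":[0,-0.8,0],"turn":[0,0,0]},{"xyz":[0,-0.6,0],"turn":[0,0,0]},{"xyz":[0,0,0],"turn":[0,0,0]},{"xyz":[0,0,0],"turn":[0,0,0]}]'
python3 -c "
from h import *
rings()"
```

```text
clock: 10.55
tool_pos: [0.5821, 0.0898, 0.0097]
tool_rot: [0.001, 1.0, -0.0, 0.0]
contact_force: [-0.9, 0.7, -0.1]
width: -0.004
grasp_force: 0.0
clock: 11.85
tool_pos: [0.5814, -0.0489, 0.0092]
tool_rot: [-0.0, 1.0, -0.0, -0.0]
contact_force: [-0.4, 0.4, -0.3]
width: 0.003
grasp_force: 0.0
tcp [ 0.5814 -0.0487  0.0092]
pix (0, 412, 78, 46) world 0.6307 -0.1732 r 0.0195 z 0.0281
pix (234, 243, 224, 140) world 0.5804 -0.0373 r 0.0426 z 0.0281
```

```bash
python3 -m inch '[{"xyz":[-0.5,0.6,0],"turn":[0,0,0]},{"xyz":[-0.5,0.4,0],"turn":[0,0,0]},{"xyz":[-1,0,0],"turn":[0,0,0]},{"xyz":[-1,0,0],"turn":[0,0,0]},{"xyz":[-1,0,0],"turn":[0,0,0]},{"xyz":[-1,0,0],"turn":[0,0,0]},{"xyz":[-1,0,0],"turn":[0,0,0]},{"xyz":[-1,0,0],"turn":[0,0,0]},{"xyz":[-1,0,0],"turn":[0,0,0]},{"xyz":[-1,0,0],"turn":[0,0,0]},{"xyz":[-1,0,0],"turn":[0,0,0]},{"xyz":[-1.5,0,0],"turn":[0,0,0]},{"xyz":[-1.5,0,0],"turn":[0,0,0]},{"xyz":[-1,0,0],"turn":[0,0,0]},{"xyz":[-0.5,0,0],"turn":[0,0,0]},{"xyz":[0,0,0],"turn":[0,0,0]},{"xyz":[0,0,0],"turn":[0,0,0]}]'
python3 -c "
from h import *
rings()"
```

```text
clock: 13.6
tool_pos: [0.4368, -0.0391, 0.0093]
tool_rot: [-0.0, 1.0, -0.0, 0.0]
contact_force: [0.1, 0.2, -0.5]
width: 0.003
grasp_force: 0.0
tcp [ 0.4368 -0.0391  0.0093]
pix (602, 318, 38, 122) world 0.4536 0.0939 r 0.0335 z 0.0322
pix (208, 280, 217, 91) world 0.4447 -0.0386 r 0.0422 z 0.0281
```

```bash
python3 -m inch '[{"xyz":[0.6,-0.2,0],"turn":[0,0,0]},{"xyz":[0.4,-0.6,0],"turn":[0,0,0]},{"xyz":[0,-0.6,0],"turn":[0,0,0]},{"xyz":[0,-0.6,0],"turn":[0,0,0]},{"xyz":[0,-0.6,0],"turn":[0,0,0]},{"xyz":[0,-0.6,0],"turn":[0,0,0]},{"xyz":[0,-0.6,0],"turn":[0,0,0]},{"xyz":[0,-0.6,0],"turn":[0,0,0]},{"xyz":[0,-0.6,0],"turn":[0,0,0]},{"xyz":[0,0,0],"turn":[0,0,0]}]'
python3 -c "
from h import *
rings('w4.png')"
```

```text
clock: 14.65
tool_pos: [0.4466, -0.0898, 0.0093]
tool_rot: [-0.0, 1.0, -0.0, 0.0]
contact_force: [0.6, -0.0, 0.0]
width: -0.002
grasp_force: 0.0
tcp [ 0.4465 -0.0894  0.0093]
pix (235, 241, 224, 142) world 0.445 -0.0778 r 0.0426 z 0.0282
```

View pics/w4.png

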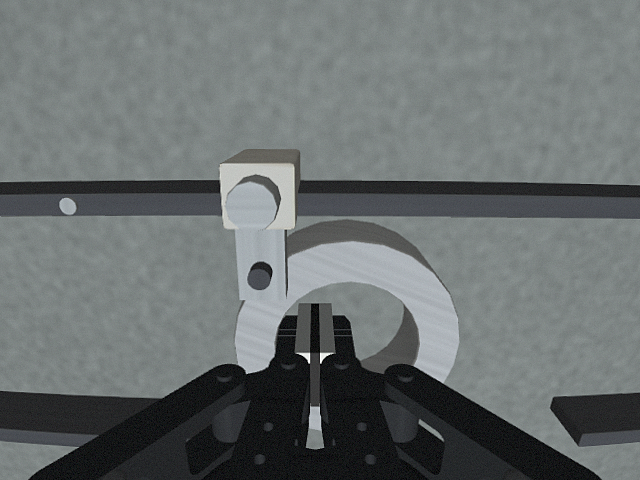

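The near lip (pixels 235–290, row 230–300) covers part of the ring's rim, so the ring is passing under it with almost no force. I'll keep going.

```bash
python3 -m inch '[{"xyz":[0,-0.6,0],"turn":[0,0,0]},{"xyz":[0,-1,0],"turn":[0,0,0]},{"xyz":[0,-1,0],"turn":[0,0,0]},{"xyz":[0,-1,0],"turn":[0,0,0]},{"xyz":[0,-1,0],"turn":[0,0,0]},{"xyz":[0,-1,0],"turn":[0,0,0]},{"xyz":[0,-1,0],"turn":[0,0,0]},{"xyz":[0,-1,0],"turn":[0,0,0]},{"xyz":[0,-1,0],"turn":[0,0,0]},{"xyz":[0,0,0],"turn":[0,0,0]}]'
python3 -m inch '[{"xyz":[0,-1,0],"turn":[0,0,0]},{"xyz":[0,-1,0],"turn":[0,0,0]},{"xyz":[0,-1,0],"turn":[0,0,0]},{"xyz":[0,-1,0],"turn":[0,0,0]},{"xyz":[0,-1,0],"turn":[0,0,0]},{"xyz":[0,-1,0],"turn":[0,0,0]},{"xyz":[0,-1,0],"turn":[0,0,0]},{"xyz":[0,-1,0],"turn":[0,0,0]},{"xyz":[0,-0.6,0],"turn":[0,0,0]},{"xyz":[0,-0.4,0],"turn":[0,0,0]},{"xyz":[0,-0.3,0],"turn":[0,0,0]},{"xyz":[0,0,0],"turn":[0,0,0]}]'
python3 -c "
from h import *
rings()"
```

```text
clock: 15.7
tool_pos: [0.4467, -0.1764, 0.0094]
tool_rot: [0.0, 1.0, -0.0, 0.0]
contact_force: [0.0, 0.0, 0.2]
width: 0.004
grasp_force: 0.0
clock: 16.9
tool_pos: [0.4465, -0.2683, 0.0093]
tool_rot: [-0.0, 1.0, -0.0, 0.0]
contact_force: [-0.1, -0.4, 0.2]
width: -0.001
grasp_force: 0.0
tcp [ 0.4465 -0.2681  0.0093]
pix (236, 241, 224, 142) world 0.4444 -0.2559 r 0.0428 z 0.0281
```

```bash
python3 -m inch '[{"xyz":[0,-0.3,0],"turn":[0,0,0]},{"xyz":[0,0,0],"turn":[0,0,0]},{"xyz":[0,0.6,0],"turn":[0,0,0]},{"xyz":[0,0,2],"turn":[0,0,0]},{"xyz":[0,0,3],"turn":[0,0,0]},{"xyz":[0,0,4],"turn":[0,0,0]},{"xyz":[3,1,3],"turn":[0,0,0]},{"xyz":[4,1.5,0],"turn":[0,0,0]},{"xyz":[4,1.5,0],"turn":[0,0,0]},{"xyz":[4,1.5,0],"turn":[0,0,0]},{"xyz":[4,1.5,0],"turn":[0,0,0]},{"xyz":[2,1,0],"turn":[0,0,0]},{"xyz":[0,0,0],"turn":[0,0,0]},{"xyz":[0,0,0],"turn":[0,0,0]}]'
python3 -c "
from h import *
rings()"
```

```text
clock: 18.35
tool_pos: [0.6561, -0.1846, 0.1288]
tool_rot: [-0.001, 1.0, 0.0, -0.0]
contact_force: [-0.0, -0.6, -0.2]
width: -0.0
grasp_force: 0.0
tcp [ 0.6558 -0.1851  0.1291]
pix (247, 187, 126, 117) world 0.6592 -0.1884 r 0.0428 z 0.0281
```

```bash
python3 -m inch '[{"xyz":[0.2,-0.3,-3],"turn":[0,0,0]},{"xyz":[0,0,-4],"turn":[0,0,0]},{"xyz":[0,0,-3],"turn":[0,0,0]},{"xyz":[0,0,-2],"turn":[0,0,0]},{"xyz":[0,0,0],"turn":[0,0,0]},{"xyz":[0,0,0],"turn":[0,0,0]},{"xyz":[-0.8,0.6,0],"turn":[0,0,0]},{"xyz":[-1,1,0],"turn":[0,0,0]},{"xyz":[-1,1,0],"turn":[0,0,0]},{"xyz":[-1,1,0],"turn":[0,0,0]},{"xyz":[-1,1,0],"turn":[0,0,0]},{"xyz":[-1,1,0],"turn":[0,0,0]},{"xyz":[-1,1,0],"turn":[0,0,0]},{"xyz":[-0.6,1.2,0],"turn":[0,0,0]},{"xyz":[0,1.5,0],"turn":[0,0,0]},{"xyz":[0,1.5,0],"turn":[0,0,0]},{"xyz":[0,1.5,0],"turn":[0,0,0]},{"xyz":[0,1.5,0],"turn":[0,0,0]},{"xyz":[0,1.2,0],"turn":[0,0,0]},{"xyz":[0,0,0],"turn":[0,0,0]}]'
python3 -c "
from h import *
rings()"
```

```text
clock: 20.4
tool_pos: [0.5843, -0.036, 0.0091]
tool_rot: [-0.001, 1.0, 0.0, -0.0]
contact_force: [-0.1, -1.1, -0.4]
width: 0.003
grasp_force: 0.0
tcp [ 0.5843 -0.0369  0.009 ]
pix (174, 242, 225, 140) world 0.5826 -0.0473 r 0.0427 z 0.0281
```

```bash
python3 -m inch '[{"xyz":[-0.5,0.5,0],"turn":[0,0,0]},{"xyz":[-0.5,0.3,0],"turn":[0,0,0]},{"xyz":[-0.8,-0.6,0],"turn":[0,0,0]},{"xyz":[-1,-0.4,0],"turn":[0,0,0]},{"xyz":[-1,0,0],"turn":[0,0,0]},{"xyz":[-1,0,0],"turn":[0,0,0]},{"xyz":[-1,0,0],"turn":[0,0,0]},{"xyz":[-1,0,0],"turn":[0,0,0]},{"xyz":[-1,0,0],"turn":[0,0,0]},{"xyz":[-1,0,0],"turn":[0,0,0]},{"xyz":[-1,0,0],"turn":[0,0,0]},{"xyz":[-1.5,0,0],"turn":[0,0,0]},{"xyz":[-1.5,0,0],"turn":[0,0,0]},{"xyz":[-1,0,0],"turn":[0,0,0]},{"xyz":[-1,0,0],"turn":[0,0,0]},{"xyz":[0,0,0],"turn":[0,0,0]},{"xyz":[0,0,0],"turn":[0,0,0]}]'
python3 -c "
from h import *
rings()"
```

```text
clock: 22.15
tool_pos: [0.4366, -0.0401, 0.0094]
tool_rot: [-0.0, 1.0, -0.0, 0.0]
contact_force: [-0.4, -0.2, -0.7]
width: 0.003
grasp_force: 0.0
tcp [ 0.4368 -0.0401  0.0093]
pix (604, 321, 36, 119) world 0.4538 0.0925 r 0.0326 z 0.0322
pix (205, 278, 218, 92) world 0.4427 -0.0405 r 0.0422 z 0.0281
```

```bash
python3 -m inch '[{"xyz":[0.6,-0.2,0],"turn":[0,0,0]},{"xyz":[0.4,-0.6,0],"turn":[0,0,0]},{"xyz":[0,-0.6,0],"turn":[0,0,0]},{"xyz":[0,-0.6,0],"turn":[0,0,0]},{"xyz":[0,-0.6,0],"turn":[0,0,0]},{"xyz":[0,-0.6,0],"turn":[0,0,0]},{"xyz":[0,-0.6,0],"turn":[0,0,0]},{"xyz":[0,-0.6,0],"turn":[0,0,0]},{"xyz":[0,-0.6,0],"turn":[0,0,0]},{"xyz":[0,0,0],"turn":[0,0,0]}]'
python3 -m inch '[{"xyz":[0,-0.6,0],"turn":[0,0,0]},{"xyz":[0,-1,0],"turn":[0,0,0]},{"xyz":[0,-1,0],"turn":[0,0,0]},{"xyz":[0,-1,0],"turn":[0,0,0]},{"xyz":[0,-1,0],"turn":[0,0,0]},{"xyz":[0,-1,0],"turn":[0,0,0]},{"xyz":[0,-1,0],"turn":[0,0,0]},{"xyz":[0,-1,0],"turn":[0,0,0]},{"xyz":[0,-0.8,0],"turn":[0,0,0]},{"xyz":[0,-0.6,0],"turn":[0,0,0]},{"xyz":[0,0,0],"turn":[0,0,0]}]'
python3 -c "
from h import *
rings('w5.png')"
```

```text
clock: 23.2
tool_pos: [0.4466, -0.0908, 0.0093]
tool_rot: [0.0, 1.0, -0.0, 0.0]
contact_force: [-0.0, 0.6, -0.0]
width: -0.003
grasp_force: 0.0
clock: 24.3
tool_pos: [0.4466, -0.1809, 0.0094]
tool_rot: [-0.0, 1.0, -0.0, 0.0]
contact_force: [0.2, -0.5, 0.8]
width: -0.001
grasp_force: 0.0
tcp [ 0.4465 -0.1804  0.0093]
pix (235, 241, 224, 142) world 0.4443 -0.1686 r 0.0429 z 0.0281
pix (9, 241, 214, 186) world 0.4449 -0.259 r 0.0433 z 0.0281
```

View pics/w5.png

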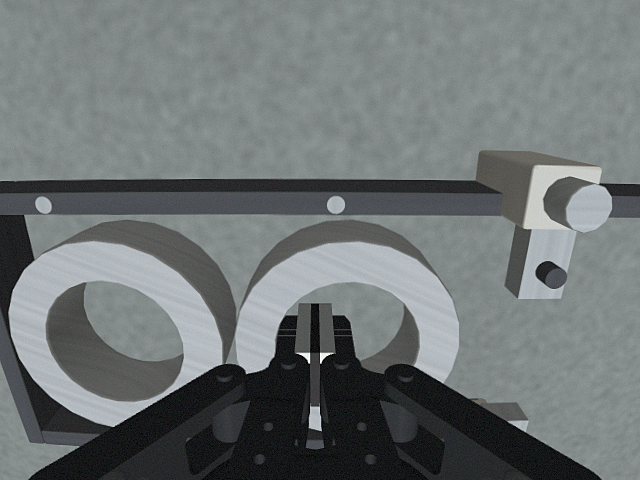

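Both low rings are in the pass bay, side by side at about (120,330) and (347,350), clear of the lip at column 515. I'll retract and take a final look from above.

```bash
python3 -m inch '[{"xyz":[0,0.6,0],"turn":[0,0,0]},{"xyz":[0,0,0],"turn":[0,0,0]},{"xyz":[0,0,2],"turn":[0,0,0]},{"xyz":[0,0,3],"turn":[0,0,0]},{"xyz":[0,0,4],"turn":[0,0,0]},{"xyz":[0,0,4],"turn":[0,0,0]},{"xyz":[0,0,4],"turn":[0,0,0]},{"xyz":[4,2,0],"turn":[0,0,0]},{"xyz":[4,2,0],"turn":[0,0,0]},{"xyz":[0,4,0],"turn":[0,0,0]},{"xyz":[0,4,0],"turn":[0,0,0]},{"xyz":[0,4,0],"turn":[0,0,0]},{"xyz":[0,0,0],"turn":[0,0,0]}]'
python3 -c "
from h import *
rings('w6.png')"
```

```text
clock: 25.65
tool_pos: [0.526, -0.0097, 0.1793]
tool_rot: [-0.003, 1.0, 0.0, -0.0]
contact_force: [0.3, -0.9, 0.2]
width: -0.002
grasp_force: 0.0
tcp [ 0.5263 -0.0119  0.1793]
pix (0, 69, 44, 108) world 0.4468 -0.2504 r 0.0411 z 0.0281
pix (48, 59, 109, 117) world 0.4455 -0.1688 r 0.0428 z 0.0281
pix (433, 58, 114, 121) world 0.4454 0.1184 r 0.0432 z 0.0321
```

View pics/w6.png

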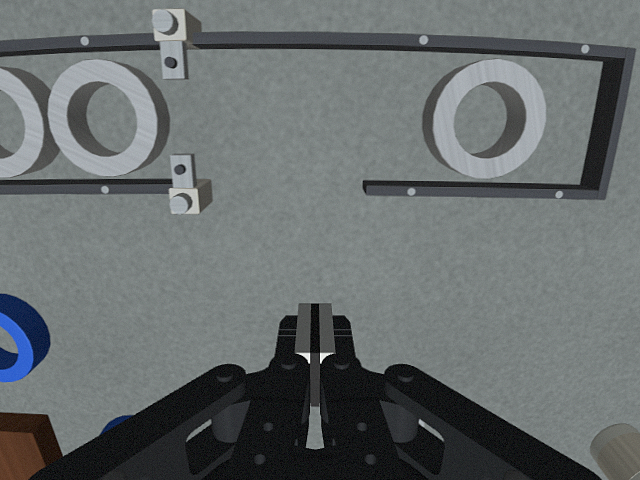

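The tall ring is in the reject bay at (490,118). Both low rings are behind the lips, at (105,118) and at the left edge of the picture, and the arm is clear of everything.

```bash
python3 -c "
from cell import manip
print(manip.finish_job())"
```

```text
the job is handed in; nothing more can be done
None
```

The job is handed in: the two low rings (outer left and outer right) are under the lips in the pass bay, and the tall middle ring is in the reject bay. I judged the tall one from two depth readings (32 mm against 28 mm) and did not push it against the lips. All three rings lie flat inside their bays, and I touched no bystander.

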